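# Bring the label printer back into service after a roll change

## Robot

A 6-joint arm with a two-finger parallel gripper is mounted at the origin on the work surface. World frame = base frame: x ahead of the robot, y to its left, z up, the work surface at z = 0. Lengths are in mm, angles in rad, forces in N, time in s.
With the tool pointing down it reaches from about 350 to 975 mm from the base axis. Payload 7.1 kg.
Tool frame: the origin (TCP) lies midway between the tips of the shut fingers; the grasp point (between the pads) lies 19 mm behind it; z points along the fingers, y is the line along which they close (so a half turn about z gives the same grasp; the last joint's range is limited). The gripper opens to 88 mm and grips with 3 to 60 N. Pads are 20 mm wide; open, the fingers measure 115 mm over their backs; the gripper's body (75 mm by 178 mm) begins 61 mm behind the grasp point.
Start: joints at [-1.123, 0.423, 1.63, -0, 1.089, -0.019], TCP at [281.283, -558.108, 222.675] pointing down, gripper open.
Joint ranges: [-3, 3], [-0.9, 2.11], [0.09, 2.58], [-1.31, 4.45], [0.11, 2.69], [-2.54, 2.54]. Speed limits (rad/s): [2.39, 2.39, 3.01, 3.14, 3.14, 3.14].

## Interface

Orientations are given as a rotation vector (axis times angle).
In Python, from workcell import ctrl gives the robot as it stands. The module is installed in compiled form; this text tells all that it offers.
- The arm moves only by the tool apply_moves, never from a script. Its argument "targets" is a list of rows, each a list of 3 entries, a list of its own where there are three numbers: the opening, from -1 (shut) to 1 (fully open), then the shift along the tool's x, y, z normalised to -1 to 1, where 1 is 5 cm, then the turn, a rotation vector about the tool's x, y, z normalised to -1 to 1, where 1 is 90 degrees. In form: [[jaw, [x, y, z], [wx, wy, wz]], ...]. A call has 1 to 8 rows; each row shifts and turns the commanded pose from where the row before left it, along the tool's axes as they then stand; what a row does not reach is not made up. A row lasts 1/8 s, in which the tool goes at most 62.5 mm and 10.7 degrees, less where a joint would pass 70% of its speed; a pose out of reach is approached as far as the arm can. A call with a number of a shift or a turn outside -1 to 1 is refused whole. A call with a gripper value outside its range is refused whole. The fingers move at their own pace and stop on an object; the grip force is fixed at half the most. Time passes only in rows, so rows that do not move let the fingers close. It gives the time, the measured TCP pose, the force, the opening and the grip force at its end, in the units of the state.
- ctrl.get_obs(): the state, without advancing time (a new reading comes with each control period).
- ctrl.get_image(name): name is "scene" or "top" or "wrist"; returns a dict with "pixels" (400x640x3 uint8, blue, green, red), "camera_matrix" (3x3 intrinsics, pixels), "view" (4x4, takes a point from world to camera coordinates); the wrist camera has in their place "hand_eye" (4x4, takes a point from camera to tool coordinates, whose origin is the TCP and whose axes are the flange's). Camera axes: x right, y down, z forward; pixel columns grow to the right and rows downward; lengths in mm; the calibration is good to about 2 mm. A picture is of the moment at which its call begins: read the wrist's pose just before it. There is no depth.
- ctrl.close_job(): hands the job in; it is judged then, once.
Trained networks look in the newest picture that a camera, given by its name, has taken for a name from the list of things; names that differ only in an ending like _2 or _b are one class to them, and where a whole thing is asked for, a point or a joint stands for the part that bears it (a point fixed in the world has none). Each returns a list of dicts, best first, with "score" (0 to 1); they miss things now and then, are a little off and sometimes report something else, mostly with a low value. They report only what shows in the picture. A call takes as long as a camera call. They do not tell look-alikes from the thing itself.
- ctrl.masks_of(label, camera): "region" (400x640 bool, what is visible of it) and "bbox" ([left, top, right, bottom] in pixels, round what is visible of it).
- ctrl.pinpoint(label, camera): "xy" ([column, row] in pixels: a listed point, or the origin of a listed thing).
The state is a dict: "t": time; "qpos": joint angles; "qvel": joint speeds; "joint_torque": joint torques, N m; "ee_pos": TCP position; "orientation": TCP orientation; "ft_force": force on the tool from outside, world axes, zero at the start; "moment": the same for the moment, N m; "width": finger opening in mm; "grasp_force": force on a finger pad.
Only numpy, scipy, OpenCV 4.12 (cv2) and the standard library are available. Lean on these libraries where they do the work, as an engineer would, in place of code of your own. Each camera call takes 0.05 s, during which the arm holds its last target. There are 200 camera calls.

## Task

The label printer on the packing bench has just been given a fresh roll and stands open and switched off. Push its cover fully shut, then switch the printer on by pressing the raised half of its power rocker down until it lies flat, then press the feed key (the wide one) fully in and let it come back out. This is all pushing and pressing with the fingertips: do not lift the cover, do not press the small round pause key, and neither pick up nor shift the scanner, the spare roll or the parts bin.

Things in the scene. Friction and masses are not known exactly. Their poses are not given: they have to be found in the camera images.
- printer: White desktop label printer, fixed on the bench: 276 mm deep, 200 wide, 161 high when shut. Origin: centre of its underside, z = 0. x level from its front (robot side) to its rear, y to its left (robot's +y at yaw 0), z up. Yaw within 0.3 rad. The front 96 mm of its top is the grey control deck; behind it the hinged cover, which when shut rises about 45 mm above the deck's rear edge.
- deck_centre (a point): Middle of the control deck's surface, at (-0.088, 0, 0.1035) in the printer frame (whose axes it has). The deck slopes down to the front by 0.175 rad. Its controls lie in one row 10 mm down-slope of this point, by printer y: black power rocker 0.060 (in a bezel 2 mm high), small round pause key 0.004, wide feed key -0.058.
- cover (a joint): Cover angle, rad: 0 shut, growing as it opens; starts at 0.55 to 0.85, stop at 1.3. White shell 200 mm wide, 162 long, 44 high, 0.2 to 0.4 kg, hinged along its rear lower edge: opening lifts its front edge up and rearward. The stiff hinge (0.36 N m friction) keeps it where it is left; pushing it shut at the front edge takes 1 to 3 N. No latch.
- cover_edge (a point): Middle of the cover's front upper edge; the flat outer face runs from here to the rear. 156 mm in front of and 44 mm above the hinge line in the cover's own frame. Moves with the cover: z = normal of the outer face, x = along it towards the rear.
- cover_hinge (a point): Middle of the cover's hinge line, at (0.118, 0, 0.116) in the printer frame; the line runs along the printer's y. x, y, z axes as the printer's.
- rocker (a joint): Angle of the power rocker, rad: 0 = off (left half raised by 0.40 rad, right half flat), 0.40 = on (left half flat, right half raised). Starts at 0 to 0.04. Friction (0.035 N m, about 3 N at the end) keeps it where it is left.
- rocker_on (a point): Middle of the top face of the rocker's left half (raised when off), 10 mm from the pivot, which runs up the slope. Rocker 28 mm long (left-right), 22 mm wide. The flat half's face stands 6 mm above the deck, the raised end 11 mm. Pressed flat, this point is at (-0.099, 0.070, 0.1077) in the printer frame. At joint 0: z = deck normal, x up the slope.
- feed (a joint): Travel of the feed key, m: 0 = out, 0.004 = fully in, along the deck normal. Spring: 1.5 N to start, 5 N fully in; comes back by itself.
- feed_top (a point): Centre of the top of the feed key: black rounded key 36 mm (left-right) by 24 mm, standing 8 mm above the deck when out. z axis = outward deck normal, x axis up the slope.
- pause (a joint): Travel of the pause key, m: 0 = out, 0.004 = fully in. Spring as the feed key's. Not to be pressed.
- pause_top (a point): Centre of the top of the round pause key, 16 mm across, standing 8 mm above the deck.
- scanner: Orange hand barcode scanner lying on its side, loose: head 85 x 66 x 46 mm, grip 33 mm thick reaching 130 mm from the origin towards its -y. Origin under the head, on the bench. Stands beside the printer.
- roll: Spare roll of white labels standing on end, loose: 84 mm across, 104 mm high. Origin: centre of its underside.
- partsbin: Small blue open bin of cam locks, loose: 115 x 95 x 55 mm. Origin: centre of its underside.
Things that resemble listed ones, but are neither listed nor needed, are in the scene too. Of the things shaped like the partsbin, the blue one is meant.

How it is judged:
By the outcome, as a careful person would: the job done as asked, in the order asked, and still so for the second after the job is handed in, with the robot touching nothing.
It also fails if it takes over 45 s, if anything falls off the work surface, if the arm or the gripper's body presses on something with over 40 N, if the wrist force passes 120 N, or if a joint passes its speed limit or range.

## Working session

There is one attempt and no reset: what is moved stays moved. The work goes in short steps, Python scripts to look and compute and a tool call to move; the robot and the scene stay as the last step left them, time stands still between calls to the robot, and variables do not carry over. Pictures are saved under pics/ and viewed, at most 10 in all, crops included, and the job is handed in when it is done.

Besides the shell and the picture viewer there is one more tool, called in YAML: its name, and indented under it one key for each argument. apply_moves: Moves the arm, as the interface text tells. Scaled input: -1 to 1 covers 5 cm each way for a shift and 90 degrees each way for a turn. Its arguments: {"type":"object","properties":{"targets":{"type":"array"}},"required":["targets"]}

```bash
mkdir -p pics; cat > h.py <<'E'
import numpy as np, cv2
from workcell import ctrl
def cam(n):
    o=ctrl.get_obs(); im=ctrl.get_image(n); K=np.array(im["camera_matrix"])
    if n=="wrist":
        T=np.eye(4);T[:3,:3]=cv2.Rodrigues(np.array(o["orientation"],float))[0];T[:3,3]=o["ee_pos"]
        V=np.linalg.inv(T@np.array(im["hand_eye"]))
    else: V=np.array(im["view"])
    return im["pixels"],K,V
def proj(K,V,p):
    q=V[:3,:3]@np.asarray(p,float)+V[:3,3]; q=K@q; return q[:2]/q[2]
E
python3 - <<'E'
from h import *
print(ctrl.get_obs())
for n in ("scene","top"):
    px,K,V=cam(n); cv2.imwrite(f"pics/{n}0.png",px); np.savez(f"{n}.npz",K=K,V=V)
    print(n,K.tolist(),np.round(V,3).tolist())
    for l in ["printer","deck_centre","cover_edge","cover_hinge","rocker_on","feed_top","pause_top","scanner","roll","partsbin"]:
        print(l,[(np.round(d["xy"]).tolist(),round(d["score"],2)) for d in ctrl.pinpoint(l,n)[:3]])
E
```

```text
{'t': 0.0, 'qpos': array([-1.12301534e+00,  4.23857219e-01,  1.63070282e+00,  1.09074844e-05,
        1.08856421e+00, -1.90022451e-02]), 'qvel': array([-0.00094151,  0.00132829,  0.00211875, -0.00042397, -0.00064351,
        0.00083634]), 'joint_torque': array([ 1.11966106e-03, -5.44622934e+01, -2.73658794e+01,  6.44807238e-02,
        2.29094370e-02, -1.33344074e-04]), 'ee_pos': array([ 281.04287192, -557.62273   ,  221.88642371]), 'orientation': array([-3.05496034e+00, -7.26228529e-01,  4.96775950e-04]), 'ft_force': array([ 0.21121354, -0.65159051,  0.3635479 ]), 'moment': array([-0.06943299, -0.01090391, -0.00309753]), 'grasp_force': 0.0, 'width': 87.7910160973707}
scene [[422.7819988355954, 0.0, 322.05934563370096], [0.0, 422.7819988355954, 199.02644650009796], [0.0, 0.0, 1.0]] [[0.881, 0.474, 0.013, -463.491], [0.403, -0.735, -0.546, -150.745], [-0.249, 0.486, -0.838, 1203.187], [0.0, 0.0, 0.0, 1.0]]
printer [([334.0, 214.0], 0.9)]
deck_centre [([299.0, 175.0], 0.71)]
cover_edge [([342.0, 155.0], 0.92)]
cover_hinge [([380.0, 208.0], 0.6), ([298.0, 175.0], 0.42)]
rocker_on [([308
[... 160 characters left out ...]
[([295.0, 290.0], 0.93), ([369.0, 325.0], 0.72)]
top [[429.73158150893465, 0.0, 319.5760916706338], [0.0, 429.73158150893465, 201.90881083739637], [0.0, 0.0, 1.0]] [[-0.023, -1.0, -0.012, -20.409], [-0.987, 0.025, -0.16, 570.844], [0.16, 0.009, -0.987, 984.341], [0.0, 0.0, 0.0, 1.0]]
printer [([292.0, 220.0], 0.57), ([383.0, 205.0], 0.16)]
deck_centre [([289.0, 254.0], 0.9)]
cover_edge [([281.0, 196.0], 0.57)]
cover_hinge []
rocker_on [([258.0, 259.0], 0.67)]
feed_top [([313.0, 257.0], 0.67)]
pause_top [([283.0, 259.0], 0.62), ([192.0, 207.0], 0.16)]
scanner [([448.0, 267.0], 0.91)]
roll [([194.0, 209.0], 0.7)]
partsbin [([374.0, 135.0], 0.64), ([378.0, 208.0], 0.55), ([279.0, 197.0], 0.49)]
```

View pics/scene0.png

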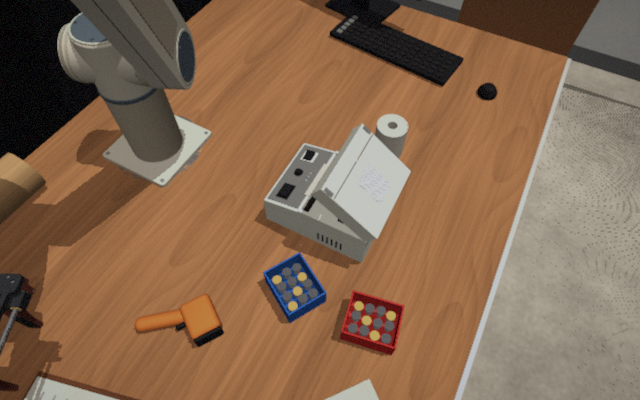

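View pics/top0.png

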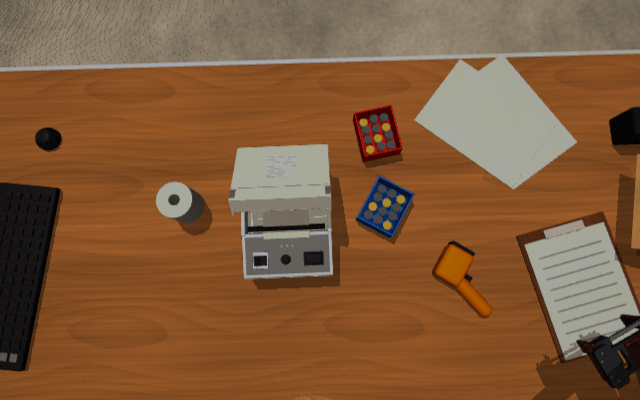

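```bash
cat >> h.py <<'E'
s,c=np.sin(.175),np.cos(.175)
PTS={"printer":(0,0,0),"deck_centre":(-88,0,103.5),"cover_hinge":(118,0,116),"rocker_on":(-99.7,69.5,111.6),"feed_top":(-99.2,-58,109.6),"pause_top":(-99.2,4,109.6)}
def pl(l,th):
    if l=="cover_edge": return np.array([118-156*np.cos(th)+44*np.sin(th),0,116+156*np.sin(th)+44*np.cos(th)])
    return np.array(PTS[l],float)
def tow(p,q):
    C,S=np.cos(q[2]),np.sin(q[2]); return np.array([q[0]+C*p[0]-S*p[1],q[1]+S*p[0]+C*p[1],p[2]])
E
python3 - <<'E'
from h import *
from scipy.optimize import least_squares
S=dict(np.load("scene.npz"));T=dict(np.load("top.npz"))
obs=[]
for n,C in(("scene",S),("top",T)):
    px=C; ctrl.get_image(n)
    for l in list(PTS)+["cover_edge"]:
        d=ctrl.pinpoint(l,n)
        if d and d[0]["score"]>.3: obs.append((n,C["K"],C["V"],l,np.array(d[0]["xy"])))
def r(q): return np.concatenate([proj(K,V,tow(pl(l,q[3]),q))-xy for n,K,V,l,xy in obs])
f=least_squares(r,[550,50,0,.7],x_scale=[100,100,.1,.1],loss="soft_l1",f_scale=1.5)
print(f.x)
for o,e in zip(obs,f.fun.reshape(-1,2) if 0 else r(f.x).reshape(-1,2)): print(o[0],o[3],o[4].round(1),e.round(1))
E
```

```text
[5.33935946e+02 4.21800576e+01 3.48190473e-02 6.24341754e-01]
scene printer [336.2 211.4] [-3.8  0.7]
scene deck_centre [300.  175.7] [1.1 0.2]
scene cover_hinge [381.4 205.1] [-0.7  0.4]
scene feed_top [282.7 185.9] [2.5 4.5]
scene pause_top [298.  170.2] [-0.3  1.3]
scene cover_edge [343.4 152.1] [0.3 2.7]
top printer [291.1 219.8] [-1.6  0.2]
top deck_centre [288.4 253. ] [-0.8  0.8]
top rocker_on [258.  259.5] [-2.1  1.3]
top feed_top [315.5 259.1] [-1.6 -1.9]
top pause_top [285.1 256.4] [0.6 2.5]
top cover_edge [278.6 196.3] [0.3 0. ]
```

apply_moves:
  targets:
    - [-1,[0,0,-0.6],[0,0,0.09]]
    - [-1,[0,0,-0.6],[0,0,0.09]]
    - [-1,[0,0,-0.6],[0,0,0.095]]
    - [-1,[0,0,0],[0,0,0]]

```text
t: 2.4
ee_pos: [281.9, -559.3, 315.3]
orientation: [3.137, 0.055, 0.003]
ft_force: [0.4, 0.8, -0.5]
width: 51.4
grasp_force: 0.0
```

```bash
cat >> h.py <<'E'
Q=[533.9,42.2,.0348]
def tool():
    o=ctrl.get_obs(); R=cv2.Rodrigues(np.array(o["orientation"],float))[0]; return o,R,np.array(o["ee_pos"])
def goto(p,tilt=0,q=Q):
    "units of shift (tool axes now) to printer-frame point p, and turn units to printer-aligned, tilted"
    o,R,e=tool(); w=tow(p,q); yz=cv2.Rodrigues(np.array([0,0,q[2]]))[0]
    G=yz@np.diag([1.,-1,-1])@cv2.Rodrigues(np.array([0,tilt,0.]))[0]
    print("t",round(o["t"],2),"pos",e.round(1),"F",np.round(o["ft_force"],1),"w",round(o["width"],1))
    print("target",w.round(1),"shift",(R.T@(w-e)/50).round(3),"turn",(cv2.Rodrigues(R.T@G)[0].ravel()/(np.pi/2)).round(3))
    print("in G:",(G.T@(w-e)/50).round(3))
E
python3 -c "
from h import *
goto((-20,0,300))"
```

```text
t 2.4 pos [ 281.9 -559.3  315.3] F [ 0.4  0.8 -0.5] w 51.4
target [513.9  41.5 300. ] shift [  5.062 -11.846   0.261] turn [ 0.003 -0.001  0.   ]
in G: [  5.056 -11.848   0.305]
```

apply_moves:
  targets:
    - [-1,[0.33,-0.9,0],[0,0,0]]
    - [-1,[0.33,-0.9,0],[0,0,0]]
    - [-1,[0.33,-0.9,0],[0,0,0]]
    - [-1,[0.33,-0.9,0],[0,0,0]]
    - [-1,[0.33,-0.9,0],[0,0,0]]
    - [-1,[0.33,-0.9,0],[0,0,0]]
    - [-1,[0.33,-0.9,0],[0,0,0]]
    - [-1,[0.33,-0.9,0],[0,0,0]]

```text
t: 3.4
ee_pos: [400.3, -192.0, 311.5]
orientation: [-3.14, -0.059, 0.002]
ft_force: [0.5, 0.1, -0.7]
width: 0.4
grasp_force: 0.0
```

apply_moves:
  targets:
    - [-1,[0.33,-0.9,0],[0,0,0]]
    - [-1,[0.33,-0.9,0],[0,0,0]]
    - [-1,[0.33,-0.9,0],[0,0,0]]
    - [-1,[0.33,-0.9,0],[0,0,0]]
    - [-1,[0.33,-0.9,0],[0,0,0]]
    - [-1,[0,0,0],[0,0,0]]

```text
t: 4.15
ee_pos: [475.2, 36.4, 311.4]
orientation: [-3.141, -0.065, 0.003]
ft_force: [0.2, 0.2, -0.3]
width: 0.1
grasp_force: 0.0
```

```bash
python3 - <<'E'
from h import *
goto((32,0,245))
px,K,V=cam("wrist"); cv2.imwrite("pics/w1.png",px)
im=ctrl.get_image("wrist"); print(np.round(im["hand_eye"],2).tolist())
for l in list(PTS)+["cover_edge"]:
    print(l,proj(K,V,tow(pl(l,.62),Q)).round(),[(np.round(d["xy"]).tolist(),round(d["score"],2)) for d in ctrl.pinpoint(l,"wrist")[:2]])
E
```

```text
t 4.15 pos [475.2  36.4 311.4] F [ 0.2  0.2 -0.3] w 0.1
target [565.9  43.3 245. ] shift [ 1.819 -0.063  1.324] turn [-0.     0.001  0.004]
in G: [ 1.816 -0.076  1.327]
[[0.0, -0.97, -0.26, 70.42], [1.0, 0.0, 0.0, -1.91], [-0.0, -0.26, 0.97, -160.31], [0.0, 0.0, 0.0, 1.0]]
printer [321. 131.] [([323.0, 130.0], 0.93), ([542.0, 221.0], 0.48)]
deck_centre [320. 203.] [([315.0, 200.0], 0.66), ([360.0, 214.0], 0.17)]
cover_hinge [321.  21.] []
rocker_on [266. 213.] [([264.0, 214.0], 0.72)]
feed_top [365. 213.] [([361.0, 214.0], 0.76), ([468.0, 122.0], 0.15)]
pause_top [317. 213.] [([312.0, 209.0], 0.69)]
cover_edge [320. 117.] [([316.0, 114.0], 0.68)]
```

View pics/w1.png

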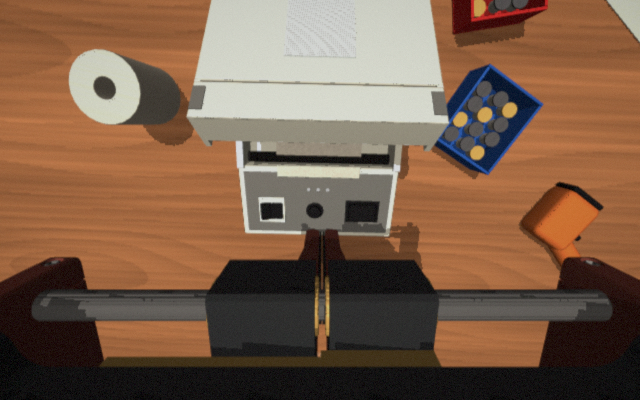

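apply_moves:
  targets:
    - [-1,[0.8,-0.1,0],[0,0,0]]
    - [-1,[0.8,-0.1,0.3],[0,0,0]]
    - [-1,[0.22,0,0.7],[0,0,0]]
    - [-1,[0,0,0.25],[0,0,0]]
    - [-1,[0,0,0.15],[0,0,0]]
    - [-1,[-0.05,0,0.1],[0,0,0]]
    - [-1,[0,0,0],[0,0,0]]

```text
t: 5.48
ee_pos: [563.2, 47.0, 238.4]
orientation: [-3.141, -0.055, -0.002]
ft_force: [-0.6, 0.1, -0.8]
width: 0.3
grasp_force: 0.0
```

apply_moves:
  targets:
    - [-1,[-0.1,0,0.16],[0,0,0]]
    - [-1,[-0.1,0,0.16],[0,0,0]]
    - [-1,[-0.1,0,0.16],[0,0,0]]
    - [-1,[-0.1,0,0.16],[0,0,0]]
    - [-1,[0,0,0],[0,0,0]]

```text
t: 6.1
ee_pos: [542.4, 46.4, 204.7]
orientation: [3.141, 0.055, -0.003]
ft_force: [-0.1, -0.1, 0.1]
width: 0.6
grasp_force: 0.0
```

apply_moves:
  targets:
    - [-1,[-0.1,0,0.16],[0,0,0]]
    - [-1,[-0.1,0,0.16],[0,0,0]]
    - [-1,[-0.1,0,0.16],[0,0,0]]

```text
t: 6.48
ee_pos: [528.2, 45.9, 181.1]
orientation: [3.141, 0.055, 0.0]
ft_force: [-0.4, -0.2, 1.4]
width: 0.4
grasp_force: 0.4
```

```bash
python3 - <<'E'
from h import *
goto((-22,0,160))
px,K,V=cam("scene"); cv2.imwrite("pics/s2.png",cv2.resize(px[100:280,220:460],None,fx=3,fy=3))
E
```

```text
t 6.47 pos [528.2  45.9 181.1] F [-0.4 -0.2  1.4] w 0.4
target [511.9  41.4 160. ] shift [-0.328  0.077  0.422] turn [ 0. -0.  0.]
in G: [-0.328  0.077  0.422]
```

View pics/s2.png

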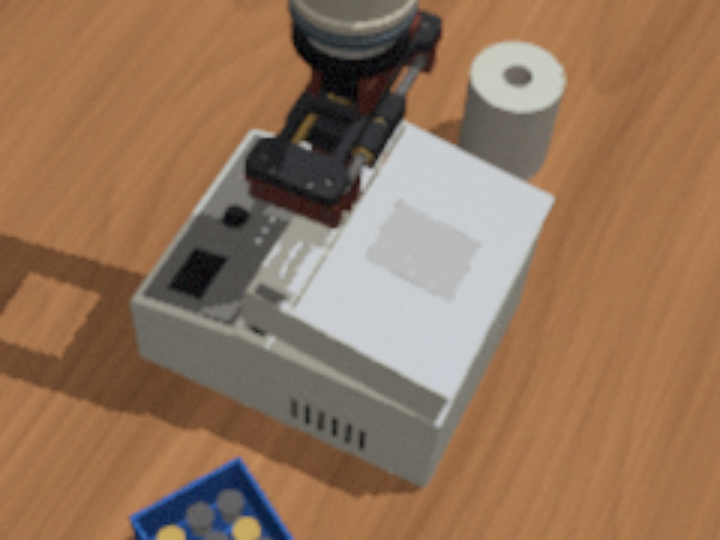

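The crop shows the fingers pushing the cover's front, which is now slightly ajar (gap around (270,320)). I'll keep pushing.

apply_moves:
  targets:
    - [-1,[-0.08,0,0.12],[0,0,0]]
    - [-1,[-0.08,0,0.12],[0,0,0]]
    - [-1,[-0.08,0,0.1],[0,0,0]]
    - [-1,[0,0,0.06],[0,0,0]]
    - [-1,[0,0,0.06],[0,0,0]]
    - [-1,[0,0,0],[0,0,0]]

```text
t: 7.28
ee_pos: [516.0, 45.4, 160.2]
orientation: [3.141, 0.055, -0.001]
ft_force: [-8.3, -0.5, 19.2]
width: 0.6
grasp_force: 9.6
```

apply_moves:
  targets:
    - [-1,[0,0,-0.5],[0,0,0]]
    - [-1,[0,0,-0.9],[0,0,0]]
    - [-1,[-0.9,0,0],[0,0,0]]
    - [-1,[-0.9,0,0],[0,0,0]]
    - [-1,[-0.2,0,0],[0,0.11,0]]
    - [-1,[0,0,0],[0,0,0]]

```text
t: 8.02
ee_pos: [412.8, 41.8, 227.9]
orientation: [-3.127, -0.055, -0.269]
ft_force: [-0.0, -0.2, 0.8]
width: 0.3
grasp_force: 0.0
```

```bash
python3 - <<'E'
from h import *
from scipy.optimize import least_squares
Q=[533.9,46,.0348]
px,K,V=cam("wrist"); cv2.imwrite("pics/w2.png",px)
obs=[]
for cn in("wrist","top"):
    if cn=="top": _,K,V=cam("top")
    for l in list(PTS)+["cover_edge"]:
        d=ctrl.pinpoint(l,cn); p=proj(K,V,tow(pl(l,0),Q))
        print(cn,l,p.round(),[(np.round(x["xy"]).tolist(),round(x["score"],2)) for x in d[:2]])
        if d and d[0]["score"]>.3 and l in("deck_centre","rocker_on","feed_top","pause_top","cover_edge") and cn=="wrist": obs.append((K,V,l,np.array(d[0]["xy"])))
r=lambda q: np.concatenate([proj(K,V,tow(pl(l,0),q))-xy for K,V,l,xy in obs])
f=least_squares(r,Q,x_scale=[10,10,.05],loss="soft_l1",f_scale=2); print(f.x.round(3),r(f.x).round(1))
goto((-99.7,77,140),.175,f.x)
E
```

```text
wrist printer [323. 116.] []
wrist deck_centre [323. 185.] [([327.0, 185.0], 0.91)]
wrist cover_hinge [324. -46.] [([599.0, 222.0], 0.25)]
wrist rocker_on [252. 197.] [([258.0, 194.0], 0.95)]
wrist feed_top [382. 196.] [([380.0, 198.0], 0.58)]
wrist pause_top [319. 196.] [([322.0, 200.0], 0.74), ([498.0, 104.0], 0.38)]
wrist cover_edge [324. 124.] [([327.0, 121.0], 0.95), ([596.0, 222.0], 0.38)]
top printer [288. 220.] [([289.0, 219.0], 0.84)]
top deck_centre [286. 254.] [([288.0, 253.0], 0.74), ([255.0, 262.0], 0.45)]
top cover_hinge [281. 162.] []
top rocker_on [254. 261.] [([258.0, 260.0], 0.37), ([380.0, 208.0], 0.24)]
top feed_top [312. 257.] [([314.0, 255.0], 0.56)]
top pause_top [284. 259.] []
top cover_edge [282. 229.] []
[5.3416e+02 4.1650e+01 1.3000e-02] [-1.2 -0.8 -3.6  1.   4.  -0.3 -0.4 -3.7  1.3  2.3]
t 8.82 pos [416.5  42.  228.7] F [-0.1  0.1 -0.7] w 0.6
target [433.5 117.3 140. ] shift [ 0.082 -1.495  1.814] turn [-0.002  0.001  0.014]
in G: [ 0.045 -1.503  1.808]
```

View pics/w2.png

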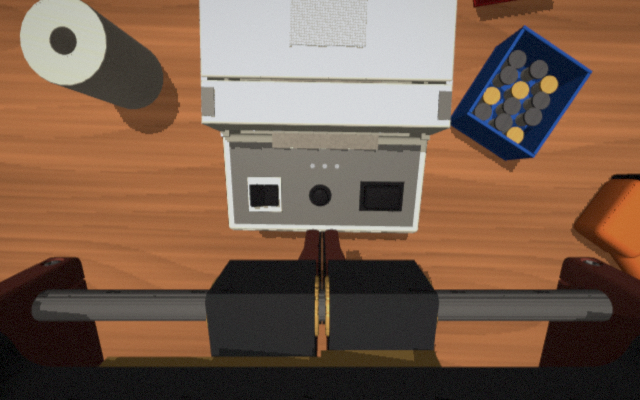

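```bash
sed -i 's/^Q=.*/Q=[534,45,.025]/' h.py; python3 -c "
from h import *
goto((-102.5,72,127.4),.175)"
```

```text
t 8.82 pos [416.5  42.  228.7] F [-0.1  0.1 -0.7] w 0.6
target [429.7 114.4 127.4] shift [-0.037 -1.439  2.049] turn [-0.001  0.001  0.006]
in G: [-0.056 -1.442  2.047]
```

apply_moves:
  targets:
    - [-1,[0,-0.7,0],[0,0,0]]
    - [-1,[-0.04,-0.74,0.3],[0,0,0]]
    - [-1,[0,0,0.8],[0,0,0]]
    - [-1,[0,0,0.6],[0,0,0]]
    - [-1,[0,0,0.34],[0,0,0]]
    - [-1,[0,0,0],[0,0,0]]

```text
t: 9.57
ee_pos: [428.8, 114.3, 126.8]
orientation: [-3.127, -0.055, -0.267]
ft_force: [-0.7, 0.2, 0.1]
width: 0.8
grasp_force: 0.0
```

```bash
python3 - <<'E'
from h import *
goto((-99,72,107.7),.175)
px,K,V=cam("wrist"); cv2.imwrite("pics/w3.png",px)
for l in ("rocker_on","feed_top","pause_top","deck_centre"):
    print(l,proj(K,V,tow(pl(l,0),Q)).round(),[(np.round(x["xy"]).tolist(),round(x["score"],2)) for x in ctrl.pinpoint(l,"wrist")[:2]])
E
```

```text
t 9.57 pos [428.8 114.3 126.8] F [-0.7  0.2  0.1] w 0.8
target [433.2 114.5 107.7] shift [ 0.023 -0.001  0.392] turn [-0.001  0.003  0.006]
in G: [ 0.021 -0.002  0.392]
rocker_on [328. 236.] [([330.0, 236.0], 0.85), ([432.0, 216.0], 0.62)]
feed_top [525. 236.] [([522.0, 238.0], 0.78)]
pause_top [429. 235.] [([426.0, 238.0], 0.94)]
deck_centre [433. 217.] [([433.0, 215.0], 0.76)]
```

View pics/w3.png

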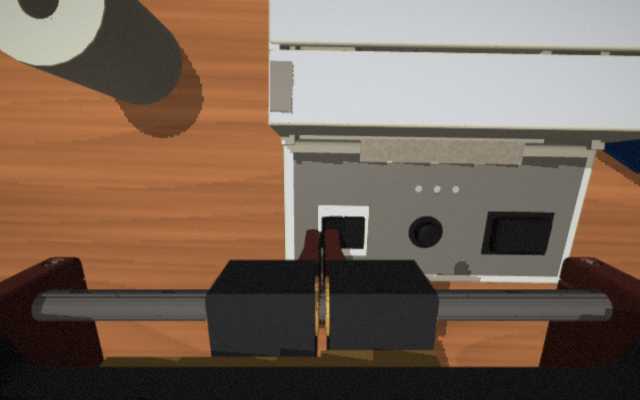

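The rocker bezel is at (343,230), with the fingertips at about (323,232), over its left half. Pressing now.

apply_moves:
  targets:
    - [-1,[0.02,0,0.16],[0,0,0]]
    - [-1,[0,0,0.1],[0,0,0]]
    - [-1,[0,0,0.06],[0,0,0]]
    - [-1,[0,0,0.04],[0,0,0]]
    - [-1,[0,0,0.02],[0,0,0]]
    - [-1,[0,0,0],[0,0,0]]

```text
t: 10.58
ee_pos: [433.8, 115.3, 109.5]
orientation: [-3.125, -0.054, -0.271]
ft_force: [-3.2, 6.8, 4.4]
width: 0.7
grasp_force: 5.0
```

apply_moves:
  targets:
    - [-1,[0,0,0.03],[0,0,0]]
    - [-1,[0,0,0.03],[0,0,0]]
    - [-1,[0,0,0],[0,0,0]]

```text
t: 10.95
ee_pos: [434.5, 115.3, 107.6]
orientation: [-3.125, -0.054, -0.273]
ft_force: [-9.4, 4.9, 25.8]
width: 0.5
grasp_force: 13.2
```

apply_moves:
  targets:
    - [-1,[0,0,-0.3],[0,0,0]]
    - [-1,[0,0,-0.5],[0,0,0]]
    - [-1,[0,0.7,0],[0,0,0]]
    - [-1,[0,0.7,0],[0,0,0]]
    - [-1,[0,0,0],[0,0,0]]

```text
t: 11.58
ee_pos: [429.7, 42.9, 145.7]
orientation: [-3.127, -0.05, -0.271]
ft_force: [-0.1, -0.9, 0.2]
width: 0.5
grasp_force: 0.0
```

```bash
python3 - <<'E'
from h import *
goto((-102.7,-59,129.3),.175)
px,K,V=cam("wrist"); cv2.imwrite("pics/w4.png",cv2.resize(px[100:300,150:450],None,fx=2.6,fy=2.6))
E
```

```text
t 11.57 pos [429.7  42.9 145.7] F [-0.1 -0.9  0.2] w 0.5
target [432.8 -16.5 129.3] shift [-0.033  1.191  0.328] turn [-0.001  0.001  0.004]
in G: [-0.026  1.191  0.329]
```

View pics/w4.png

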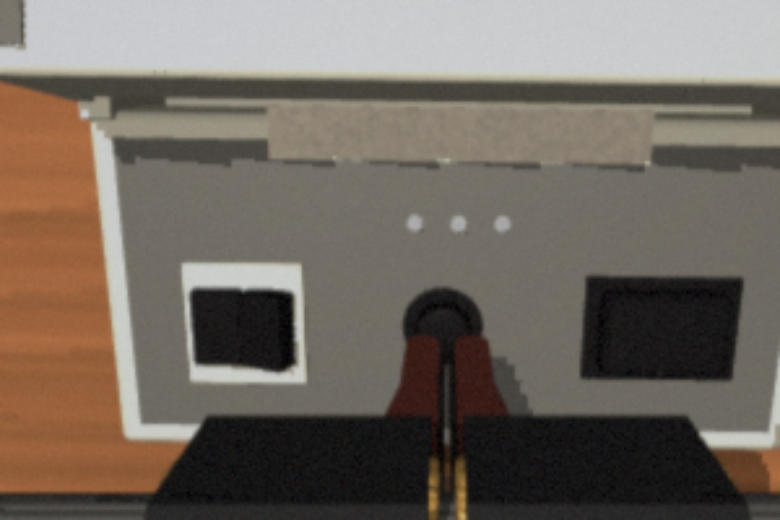

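Right half of the rocker is now raised (crop (290,325)), so the printer is on. The feed key is at (662,328).

apply_moves:
  targets:
    - [-1,[0,0.6,0],[0,0,0]]
    - [-1,[-0.03,0.58,0],[0,0,0]]
    - [-1,[0,0,0.33],[0,0,0]]
    - [-1,[0,0,0.2],[0,0,0]]
    - [-1,[0,0,0.12],[0,0,0]]
    - [-1,[0,0,0.06],[0,0,0]]
    - [-1,[0,0,0],[0,0,0]]

```text
t: 12.5
ee_pos: [436.5, -14.0, 110.5]
orientation: [-3.126, -0.055, -0.27]
ft_force: [-0.5, 0.1, -0.4]
width: 0.3
grasp_force: 0.0
```

apply_moves:
  targets:
    - [-1,[0,0,0.04],[0,0,0]]
    - [-1,[0,0,0.04],[0,0,0]]
    - [-1,[0,0,0],[0,0,0]]

```text
t: 12.88
ee_pos: [437.4, -14.2, 106.7]
orientation: [-3.126, -0.054, -0.271]
ft_force: [-0.4, 3.6, 4.7]
width: 0.5
grasp_force: 2.2
```

apply_moves:
  targets:
    - [-1,[0,0,0.03],[0,0,0]]
    - [-1,[0,0,0.02],[0,0,0]]
    - [-1,[0,0,0],[0,0,0]]

```text
t: 13.25
ee_pos: [437.7, -14.2, 105.7]
orientation: [-3.126, -0.054, -0.272]
ft_force: [-11.7, 3.1, 34.9]
width: 0.6
grasp_force: 18.3
```

apply_moves:
  targets:
    - [-1,[0,0,-0.2],[0,0,0]]
    - [-1,[0,0,-0.6],[0,0,0]]
    - [-1,[-0.3,0,-0.8],[0,0,0]]
    - [-1,[-0.5,0,-0.8],[0,0,0]]
    - [-1,[0,0,0],[0,0,0]]
    - [-1,[0,0,0],[0,0,0]]

```text
t: 14.0
ee_pos: [378.1, -16.6, 215.3]
orientation: [-3.127, -0.054, -0.272]
ft_force: [0.5, 0.0, 0.3]
width: 0.6
grasp_force: 0.0
```

```bash
python3 - <<'E'
from h import *
goto((-102,-59,129),.175)
px,K,V=cam("wrist"); cv2.imwrite("pics/w5.png",px)
E
```

```text
t 14.0 pos [378.1 -16.6 215.3] F [0.5 0.  0.3] w 0.6
target [433.5 -16.5 129. ] shift [0.792 0.037 1.891] turn [-0.001  0.001  0.006]
in G: [0.79  0.027 1.892]
```

View pics/w5.png

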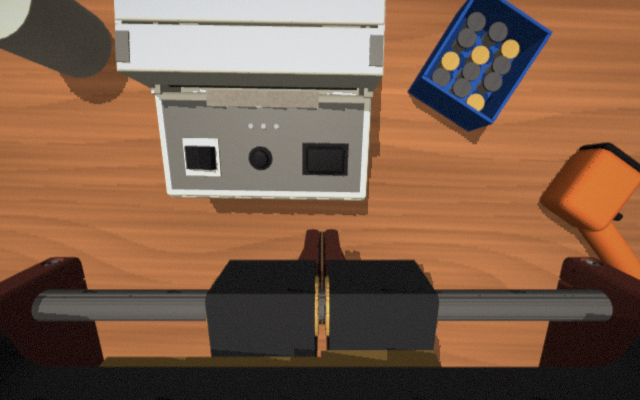

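The controls look right: rocker (201,157), feed key out (325,159). I'll check from the side that the cover is shut.

```bash
python3 - <<'E'
from h import *
px,K,V=cam("scene")
for th in (0,.05,.1): print(th,proj(K,V,tow(pl("cover_edge",th),Q)).round(1))
print(ctrl.pinpoint("cover_edge","scene")[:1])
cv2.imwrite("pics/s3.png",cv2.resize(px[120:270,250:430],None,fx=4,fy=4))
E
```

```text
0 [320.4 168.3]
0.05 [321.4 166.6]
0.1 [322.5 165. ]
[{'xy': [318.9, 170.9], 'score': 0.88}]
```

View pics/s3.png

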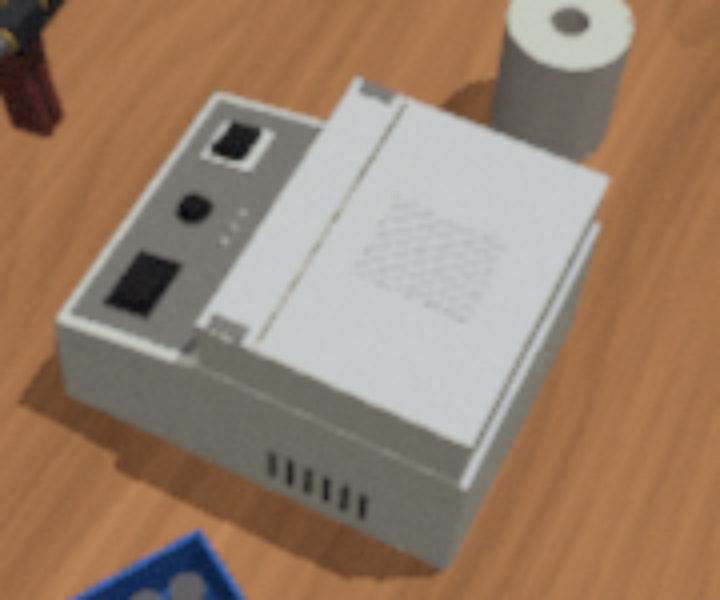

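The cover lies flush along its whole seam ((200,350) to (460,480)), and the rocker is on. Handing in.

```bash
python3 -c "
from h import *
print(ctrl.close_job())"
```

```text
the job is handed in; nothing more can be done
None
```

I pushed the cover shut, switched the rocker on, then pressed the feed key to its stop and let it come back out. I handed the job in at about 14 s; the interface returned no verdict.

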